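Sort the rework leftovers into their trays

ROBOT

A 6-joint arm with a two-finger parallel gripper is mounted at the origin on a cart in front of the work surface, level with it; the furniture and walls round the work are solid. World frame = base frame: x ahead of the robot, y to its left, z up, the work surface at z = 0. Lengths are in m, angles in rad, forces in N, time in s.
With the tool pointing down it reaches from about 0.4 to 0.825 m from the base axis. Payload 7 kg.
Tool frame: the origin (TCP) lies on the centre line of the jaws, within the pads' length; the fingertips stand 19 mm ahead of it and the grasp point (between the pads) is the TCP; z points along the fingers, y is the line along which they close (so a half turn about z gives the same grasp; the last joint's range is limited). The gripper opens to 88 mm and grips with 3 to 60 N. Pads are 19 mm wide; open, the fingers measure 130 mm over their backs; the gripper's body (78 mm by 193 mm) begins 47 mm behind the grasp point.
Start: joints at [1.427, 0.359, 0.012, 0, -1.224, -0.288], TCP at [0.282, 0.613, 0.246] pointing down, gripper open.
Joint ranges: [-3.07, 3.07], [-1.43, 2.12], [-1.02, 1.25], [-3.03, 1.67], [-3.05, -0], [-3.03, 3.03]. Speed limits (rad/s): [2.39, 2.39, 3.01, 3.14, 3.14, 3.14].

INTERFACE

Orientations are given as [roll, pitch, yaw] about the fixed x, y, z axes, in that order (R = Rz(yaw) Ry(pitch) Rx(roll)).
In Python, from station import arm, imaging, models gives the robot as it stands.
- The arm moves only by the tool play_rows, never from a script. Its arguments are lists of equal length, an entry for each row: "travel": the shift along the tool's x, y, z in units of 25 mm (1.0 is 25 mm), a list of three; "twist": the turn about the tool's z in units of 0.15 rad (1.0 is 0.15 rad). A call has 1 to 8 rows; each row shifts and turns the commanded pose from where the row before left it, along the tool's axes as they then stand; what a row does not reach is not made up. A row lasts 1/8 s, in which the tool goes at most 62.5 mm and 10.7 degrees, less where a joint would pass 70% of its speed; a pose out of reach is approached as far as the arm can. A call with a number of a shift or a turn outside -1 to 1 is refused whole. A call with a gripper value outside its range is refused whole. "fingers" is the opening, from 0 (shut) to 1 (fully open), set as the call begins (left out, the last holds). The fingers move at their own pace and stop on an object; "newtons" is the grip in N (left out, the last holds). Time passes only in rows, so rows that do not move let the fingers close. It gives the time, the measured TCP pose, the force, the opening and the grip force at its end, in the units of the state.
- arm.get_state(): the state, without advancing time (a new reading comes with each control period).
- imaging.grab_frame(name): name is "side" or "top" or "wrist"; returns a dict with "pixels" (480x640x3 uint8, red, green, blue), "fx", "fy", "cx", "cy" (pixels), "R" (3x3) and "t" (3): a world point X has camera coordinates R X + t; the wrist camera has in their place "T_tool_cam" (4x4, takes a point from camera to tool coordinates, whose origin is the TCP and whose axes are the flange's). Camera axes: x right, y down, z forward; pixel columns grow to the right and rows downward; lengths in m; the calibration is good to about 2 mm. A picture is of the moment at which its call begins: read the wrist's pose just before it. There is no depth.
- arm.job_done(): hands the job in; it is judged then, once.
Trained networks look in the newest picture that a camera, given by its name, has taken for a name from the list of things; names that differ only in an ending like _2 or _b are one class to them, and where a whole thing is asked for, a point or a joint stands for the part that bears it (a point fixed in the world has none). Each returns a list of dicts, best first, with "confidence" (0 to 1); they miss things now and then, are a little off and sometimes report something else, mostly with a low value. They report only what shows in the picture. A call takes as long as a camera call.
- models.boxes_of(name, camera): "extent" ([centre column, centre row, width, height] in pixels, round what is visible of it).
- models.silhouettes(name, camera): "pixels" (480x640 bool, what is visible of it) and "extent" ([centre column, centre row, width, height] in pixels, round what is visible of it).
The state is a dict: "t": time; "q": joint angles; "qd": joint speeds; "joint_efforts": joint torques, N m; "eef_pos": TCP position; "ee_rot": TCP orientation; "force": force on the tool from outside, world axes, zero at the start; "moment": the same for the moment, N m; "width": finger opening in m; "gripper_force": force on a finger pad.
Only numpy, scipy, OpenCV 4.12 (cv2) and the standard library are available. Lean on these libraries where they do the work, as an engineer would, in place of code of your own. Each camera call takes 0.05 s, during which the arm holds its last target. There are 200 camera calls.

TASK

Sort the loose parts left on the bench: lay the two green terminal blocks in the two-bay tray, the longer one in the large bay and the shorter one in the small bay, lay the heatsink fins up in the plain tray and stand the black jar in the round dish. Each must sit flat on the floor of its place and be let go. Leave the tape roll and the small flat tin where they are.

Things in the scene. Friction and masses are not known exactly. Their poses are not given: they have to be found in the camera images.
- long_block: the longer of two green plug-in terminal blocks, 12 x 40 x 13 mm (x, y, z), mass about 25 g. Origin: centre of its underside; its length runs along its y; grasp it across its x (the 12 mm)
- short_block: the shorter green plug-in terminal block, 12 x 30 x 13 mm (x, y, z), otherwise the same. Origin: centre of its underside; length along y; grasp it across its x
- finned_heatsink: bare grey aluminium heatsink, 60 x 50 x 26 mm (x, y, z), upright fins that run along its x, rigid. Origin: centre of its underside; grasp it across its y (the 50 mm)
- black_jar: round black jar with a closed fixed lid, 48 mm in diameter, 37 mm tall, standing. Origin: centre of its underside; grasp across the diameter
- two_bay_tray: fixed low black tray, turned any way round; an aluminium cross wall parts it into a large and a small bay. Outside 82 x 125 x 11 mm (x, y, z); all walls and the floor 3 mm thick. Origin: centre of its underside; z up, y along. Large bay: 76 x 70 mm (x, y), centred at y = -24.5 mm; small bay: 76 x 46 mm, centred at y = +36.5 mm
- plain_tray: fixed low black plastic tray without a cross wall, outside 88 x 80 x 11 mm (x, y, z), walls and floor 3 mm thick, so 82 x 74 mm inside. Origin: centre of its underside; z up. The heatsink fits it either way round
- round_dish: fixed round dark-grey steel dish, 78 mm across the rim, about 70 mm across inside, 11 mm high, floor 3 mm thick. Origin: centre of its underside. (Behind the work, fixed: at the left a hot-air station, 115 mm tall, in the middle a board vice, 57 mm tall)
- tape_roll: bystander: roll of amber tape lying flat, 66 mm in diameter, 12 mm high, loose. Origin: centre of its underside
- flat_tin: bystander: small flat light-grey round tin, 37 mm in diameter, 14 mm high, loose. Origin: centre of its underside

How it is judged:
At the end, for the whole second after the job is handed in: Long block in the large bay, short block in the small bay, heatsink (fins up) in the plain tray within 20 mm of its middle in x and y, jar within 16 mm of the dish's middle: each flat on the floor (underside under 6 mm above the tray's underside, tilt under 0.1 rad), still and released (x of long_block in the frame of two_bay_tray between -0.036 and 0.036 m and y of long_block in the frame of two_bay_tray between -0.057 and 0.008 m and z of long_block in the frame of two_bay_tray between 0 and 0.006 m and angle between each of long_block, short_block, finned_heatsink, black_jar's own z axis and vertical below 0.1 rad and linear speed of each of long_block, short_block, finned_heatsink, black_jar below 0.02 m/s and x of short_block in the frame of two_bay_tray between -0.036 and 0.036 m and y of short_block in the frame of two_bay_tray between 0.015 and 0.058 m and z of short_block in the frame of two_bay_tray between 0 and 0.006 m and x of finned_heatsink in the frame of plain_tray between -0.02 and 0.02 m and y of finned_heatsink in the frame of plain_tray between -0.02 and 0.02 m and z of finned_heatsink in the frame of plain_tray between 0 and 0.006 m and horizontal distance between black_jar and round_dish below 0.016 m and z of black_jar in the frame of round_dish between 0 and 0.006 m); the robot touches nothing.
It fails at once if the tape roll or the small flat tin is moved more than 20 mm (distance of any of tape_roll, flat_tin from where it was at the start of the episode above 0.02 m).
It also fails if it takes over 120 s, if anything falls off the work surface, if the arm or the gripper's body presses on something with over 40 N, if the wrist force passes 120 N, or if a joint passes its speed limit or range.

## Working session

There is one attempt and no reset: what is moved stays moved. The work goes in short steps, Python scripts to look and compute and a tool call to move; the robot and the scene stay as the last step left them, time stands still between calls to the robot, and variables do not carry over. Pictures are saved under pics/ and viewed, at most 14 in all, crops included, and the job is handed in when it is done.

Besides the shell and the picture viewer there is one more tool, called after "Call:" in YAML: its name, and indented under it one key for each argument. play_rows: Moves the arm, as the interface text tells. Shifts and turns lie within -1 to 1; 1 stands for 25 mm of shift or 0.15 rad of turn. Its arguments: {"type":"object","properties":{"travel":{"type":"array","items":{"type":"array","items":{"type":"number"}}},"twist":{"type":"array","items":{"type":"number"}},"fingers":{"type":"number"},"newtons":{"type":"number"}},"required":["travel","twist"]}

```bash
mkdir -p pics
cat > h.py <<'E'
import numpy as np, cv2
from station import arm, imaging, models
N=['long_block','short_block','finned_heatsink','black_jar','two_bay_tray','plain_tray','round_dish','tape_roll','flat_tin']
def ray(f,u,v):
    R=np.array(f['R']);t=np.array(f['t'])
    d=R.T@np.array([(u-f['cx'])/f['fx'],(v-f['cy'])/f['fy'],1]);return -R.T@t,d
def onz(f,u,v,z):
    c,d=ray(f,u,v);return c+d*(z-c[2])/d[2]
def tri(f1,p1,f2,p2):
    c1,d1=ray(f1,*p1);c2,d2=ray(f2,*p2)
    s=np.linalg.lstsq(np.array([d1,-d2]).T,c2-c1,rcond=None)[0]
    a=c1+s[0]*d1;b=c2+s[1]*d2;return (a+b)/2,np.linalg.norm(a-b)
E
python3 - <<'E'
from h import *
np.set_printoptions(precision=4,suppress=True)
F={}
for c in ['top','side']:
    f=F[c]=imaging.grab_frame(c); cv2.imwrite(f'pics/{c}0.png',f['pixels'][...,::-1])
    print(c,f['fx'],-np.array(f['R']).T@np.array(f['t']))
for n in N:
    for c in F:
        for d in models.silhouettes(n,c)[:3]:
            m=np.array(d['pixels']).astype(np.uint8)
            r=cv2.minAreaRect(cv2.findNonZero(m)) if m.any() else None
            print(n,c,round(d['confidence'],2),np.round(d['extent'],1),r and np.round([*r[0],*r[1],r[2]],1), onz(F[c],*r[0],0.01) if r else '')
s=arm.get_state();print({k:np.round(v,3) for k,v in s.items()})
E
```

```text
top 584.1908011193267 [ 0.2571 -0.0172  1.2899]
side 452.26225427832344 [ 0.1425 -0.9157  0.6633]
long_block top 0.51 [347.6 242.9  53.9  51.9] [348.1 244.1  38.5  39.8  35.5] [ 0.5    -0.0539  0.01  ]
long_block top 0.48 [201.8 269.   13.4  12.7] [201.1 266.6   6.   17.9  48.4] [0.4443 0.2707 0.01  ]
long_block side 0.58 [271.9 210.8  12.1  10.7] [271.  210.7  13.    7.   18.4] [0.4393 0.2656 0.01  ]
short_block side 0.58 [379.  307.5  13.7   9.2] [377. 308.   8.  16.  90.] [ 0.5382 -0.2477  0.01  ]
finned_heatsink top 0.96 [413.2 274.3  29.6  30.8] [414.  272.9  27.3  23.5  77.5] [ 0.4376 -0.2002  0.01  ]
finned_heatsink side 0.68 [329.5 302.6  29.7  24.1] [329.9 301.4  29.7  18.5  41.2] [ 0.4488 -0.1913  0.01  ]
black_jar top 0.87 [146.  258.4  26.   23.7] [146.8 258.9  25.5  21.5  26.6] [0.4595 0.3919 0.01  ]
black_jar side 0.68 [267.9 189.3  15.   15.4] [266.5 191.   16.   15.   90. ] [0.4619 0.4014 0.01  ]
two_bay_tray top 0.63 [268.1 241.2  59.5  36.8] [266.1 240.7  58.3  38.1   2.1] [0.5047 0.1293 0.01  ]
two_bay_tray side 0.75 [291.9 252.1  13.3  10.5] [292.5 251.5  11.   13
[... 1134 characters left out ...]
.3  21.9  45. ] [0.4604 0.3915 0.01  ]
tape_roll side 0.55 [357.5 331.   20.8  11.4] [359.6 329.5  20.6   6.4  38.7] [ 0.4732 -0.2964  0.01  ]
flat_tin top 0.62 [307.  273.8  15.3  21.3] [306.7 272.6  15.2  15.7  26.6] [0.4345 0.037  0.01  ]
{'t': np.float64(1.0), 'q': array([ 1.427,  0.359,  0.012, -0.   , -1.224, -0.288]), 'qd': array([ 0.001,  0.001,  0.001, -0.   ,  0.   , -0.001]), 'joint_efforts': array([ -0.001, -58.24 ,  29.331,   7.003,   0.012,  -0.   ]), 'eef_pos': array([0.282, 0.613, 0.246]), 'ee_rot': array([ 3.142,  0.   , -0.432]), 'force': array([ 0.327, -0.297, -0.139]), 'moment': array([-0.005,  0.015, -0.001]), 'gripper_force': np.float64(0.0), 'width': np.float64(0.087)}
```

Run:
```python
import cv2
a=cv2.imread('pics/top0.png')[190:310,110:540]
cv2.imwrite('pics/topc.png',cv2.resize(a,(800,223),interpolation=cv2.INTER_CUBIC))
b=cv2.imread('pics/side0.png')[160:400,230:470]
x=cv2.resize(cv2.imread('pics/top0.png')[200:300,110:310],(800,400),interpolation=cv2.INTER_CUBIC)
y=cv2.resize(cv2.imread('pics/top0.png')[200:300,320:540],(800,364)[:2],interpolation=cv2.INTER_CUBIC)
import numpy as np
cv2.imwrite('pics/top2.png',cv2.resize(np.vstack([x[:,:],y]),(628,600)))
cv2.imwrite('pics/sidec.png',cv2.resize(b,(600,600),interpolation=cv2.INTER_CUBIC))
```

```text
(no output)
```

View pics/top2.png

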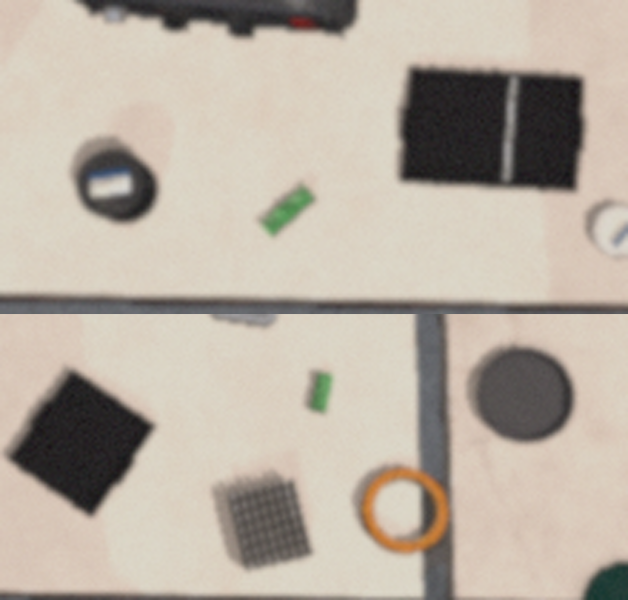

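View pics/sidec.png

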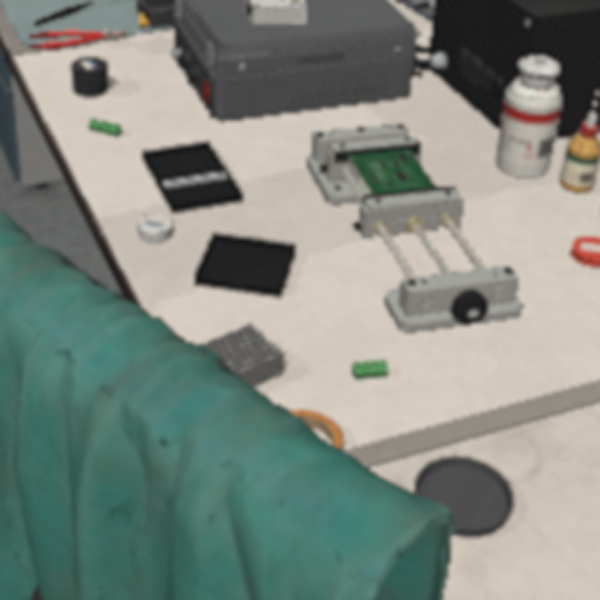

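The crops show the jar, long block, two-bay tray (large bay on the left, towards +y), tin, plain tray, heatsink, short block, tape and dish. The dish lies beyond a grey strip, and a green cloth stands near it, so I'll look at the whole top view and triangulate heights.

Run:
```python
from h import *
np.set_printoptions(precision=4,suppress=True)
F={c:imaging.grab_frame(c) for c in ['top','side']}
P={}
for n in N[2:]:
    for c in F:
        L=models.silhouettes(n,c)
        if L:
            m=np.array(L[0]['pixels']).astype(np.uint8);M=cv2.moments(m,True);P[n,c]=(M['m10']/M['m00'],M['m01']/M['m00'])
    if (n,'top') in P and (n,'side') in P: print(n,*tri(F['top'],P[n,'top'],F['side'],P[n,'side']))
G={}
for c in F:
    h=cv2.cvtColor(F[c]['pixels'],cv2.COLOR_RGB2HSV)
    m=cv2.inRange(h,(45,90,50),(75,255,255))
    k,l,s,cc=cv2.connectedComponentsWithStats(m)
    for i in range(1,k):
        if 25<s[i,4]<300:
            r=cv2.minAreaRect(cv2.findNonZero((l==i).astype(np.uint8)))
            print(c,cc[i],s[i],np.round(r[1],1),round(r[2]),onz(F[c],*cc[i],.01))
            G[c,round(onz(F[c],*cc[i],.01)[1],1)]=cc[i]
for k in G:
    if k[0]=='top' and ('side',k[1]) in G: print(k,*tri(F['top'],G[k],F['side'],G['side',k[1]]))
# dish rim extremes in both views
```

```text
finned_heatsink [ 0.4401 -0.2003  0.0175] 0.008682458562608398
two_bay_tray [0.5061 0.1292 0.0023] 0.0008516036497777505
plain_tray [ 0.4999 -0.0537  0.0035] 0.0009904095036919625
round_dish [ 0.5451 -0.4036  0.0082] 0.00314410847904449
tape_roll [ 0.3831 -0.2524  0.2076] 0.07410646022611017
flat_tin [0.4337 0.0379 0.0077] 0.001030133582909354
top [ 0.8621 12.6207] [ 0  6  5 15 29] [14.5  3.3] 78 [1.0539 0.7879 0.01  ]
top [201.2105 267.1316] [196 262  12  11  38] [ 2.8 14.8] 45 [0.443  0.2704 0.01  ]
side [265.2656  80.625 ] [258  71  14  22  64] [22.8  6.9] 65 [0.8584 1.909  0.01  ]
side [273.1014  79.3768] [265  71  14  19  69] [20.6  6.6] 61 [0.9137 1.9276 0.01  ]
side [249.4167  80.2778] [244  72  12  19  72] [21.1  6.5] 58 [0.7677 1.9457 0.01  ]
side [257.2545  79.1091] [251  72  13  17  55] [19.1  4.9] 45 [0.8213 1.9626 0.01  ]
side [386.3617 228.1986] [372 220  31  17 282] [16.1 29. ] 85 [0.7212 0.0549 0.01  ]
side [377.3182 307.4318] [372 306  12   4  44] [ 3. 11.] 90 [ 0.5398 -0.2462  0.01  ]
```

View pics/top0.png

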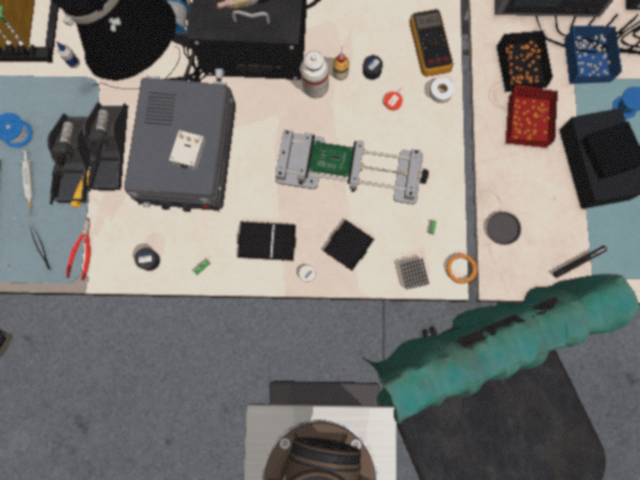

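View pics/side0.png

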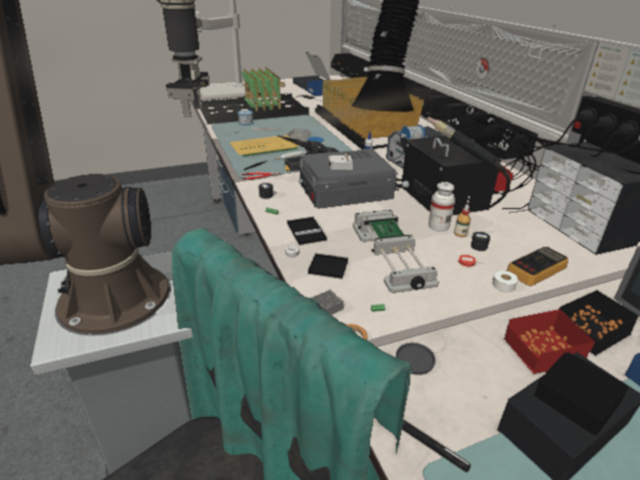

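The top view shows the hot-air station at about (180,145), the vice at (350,165), and a chair with a green cloth at lower right, rows 280–410. The trays and dish all come out near z≈0. The side view confirms this, and the cloth partly hides the tape at (355,328). I'll move towards the jar and long block and refine with the wrist camera.

Call:
play_rows:
  travel:
    - [1,0.68,0]
    - [1,0.68,0]
    - [1,0.68,0]
    - [1,0.68,0]
    - [1,0.68,0]
    - [1,0.68,0]
    - [1,0.68,0]
    - [1,0.68,0]
  twist: [0,0,0,0,0,0,0,0]

```text
t: 2.8
eef_pos: [0.4082, 0.4038, 0.2458]
ee_rot: [-3.141, -0.0, -0.432]
force: [-0.2, -0.3, -0.4]
width: 0.0877
gripper_force: 0.0
```

```bash
cat >> h.py <<'E'
from scipy.spatial.transform import Rotation as Ro
def wrist():
    s=arm.get_state(); f=imaging.grab_frame('wrist')
    T=np.eye(4);T[:3,:3]=Ro.from_euler('xyz',s['ee_rot']).as_matrix();T[:3,3]=s['eef_pos']
    W=np.linalg.inv(T@np.array(f['T_tool_cam']));f['R']=W[:3,:3];f['t']=W[:3,3];return f,s
def seg(f,n,z,cam='wrist',thr=.3):
    """top detections: world polygon of minAreaRect on plane z: centre, sizes, dir of long side"""
    out=[]
    for d in models.silhouettes(n,cam)[:2]:
        if d['confidence']<thr: continue
        m=np.array(d['pixels']).astype(np.uint8)
        c=max(cv2.findContours(m,cv2.RETR_EXTERNAL,cv2.CHAIN_APPROX_NONE)[0],key=cv2.contourArea).reshape(-1,2)
        p=np.array([onz(f,u,v,z)[:2] for u,v in c])
        r=cv2.minAreaRect((p*1e3).astype(np.float32)); b=cv2.boxPoints(r)
        e=max([b[1]-b[0],b[2]-b[1]],key=np.linalg.norm); a=np.arctan2(e[1],e[0]); a=(a+np.pi/2)%np.pi-np.pi/2
        M=cv2.moments(m,True)
        out.append((round(d['confidence'],2),np.round(r[0],1),np.round(sorted(r[1]),1),round(float(a),3),np.round(d['extent']),np.round([M['m10']/M['m00'],M['m01']/M['m00']],1)))
    return out
E
python3 - <<'E'
from h import *
np.set_printoptions(precision=4,suppress=True)
f,s=wrist();cv2.imwrite('pics/w1.png',f['pixels'][...,::-1])
print(s['eef_pos'],s['ee_rot'],f['fx'],np.array(f['T_tool_cam']))
for n,z in [('black_jar',.037),('long_block',.013)]:
    for o in seg(f,n,z):print(n,*o)
t=imaging.grab_frame('top');sd=imaging.grab_frame('side')
for a,b in [((378,362),(182,240)),((637,290),(408,362)),((560,285),(335,315))]: print(tri(t,a,sd,b))
E
```

```text
[0.4082 0.4038 0.2458] [-3.1411 -0.     -0.4323] 353.5200664822663 [[-0.0003 -0.9649 -0.2626  0.0695]
 [ 1.     -0.0003  0.     -0.0013]
 [-0.0001 -0.2626  0.9649 -0.1381]
 [ 0.      0.      0.      1.    ]]
black_jar 0.79 [455.2 389.7] [47.2 47.3] 1.138 [314. 161.  47.  51.] [315.3 162.6]
long_block 0.97 [443.3 275.1] [13.6 40.3] -0.794 [424. 121.  31.  43.] [424.8 123.4]
(array([ 0.2037, -0.1056,  0.1809]), np.float64(0.0830566882075224))
(array([ 0.3879, -0.5786,  0.2294]), np.float64(0.013503989940748308))
(array([ 0.373 , -0.4393,  0.2045]), np.float64(0.03796361303983193))
```

View pics/w1.png

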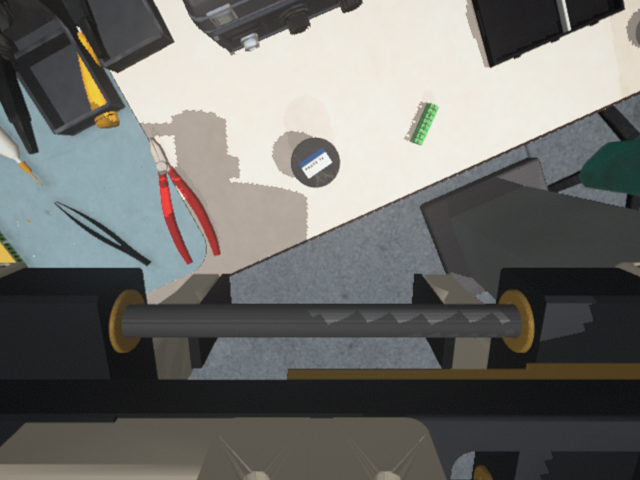

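Jar and long block measure 47 mm and 40×13.6 mm, which matches the text. I'll go above the long block, turned to its yaw, then check before descending.

Call:
play_rows:
  travel:
    - [0.57,0.68,0.2]
    - [0.57,0.68,0.5]
    - [0.57,0.68,0.8]
    - [0.57,0.68,0.8]
    - [0.57,0.68,0.8]
    - [0.58,0.7,0.8]
    - [0,0,0.5]
    - [0,0,0]
  twist: [0,0,0,0,0,0,0.9,0.9]
  fingers: 0.4

```text
t: 4.05
eef_pos: [0.4415, 0.2755, 0.1342]
ee_rot: [3.139, 0.0, -0.706]
force: [-0.3, 0.6, -0.4]
width: 0.035
gripper_force: 0.0
```

Call:
play_rows:
  travel:
    - [0,0,0.3]
    - [0,0,0]
    - [0,0,0]
  twist: [0.61,0,0]

```text
t: 4.42
eef_pos: [0.4422, 0.2767, 0.1281]
ee_rot: [3.142, -0.0, -0.791]
force: [0.9, 0.4, 0.4]
width: 0.0348
gripper_force: 0.0
```

```bash
cat >> h.py <<'E'
def units(s,xy,z=None,yaw=None):
    """tool-frame shift (units), in the frame as it stands, and twist units; half turns allowed"""
    R=Ro.from_euler('xyz',s['ee_rot']).as_matrix()
    d=np.array([xy[0],xy[1],s['eef_pos'][2] if z is None else z])-s['eef_pos']
    y0=s['ee_rot'][2]; tw=0 if yaw is None else (y0-yaw+np.pi/2)%np.pi-np.pi/2
    return np.round(R.T@d/.025,2),round(tw/.15,2)
E
python3 - <<'E'
from h import *
np.set_printoptions(precision=4,suppress=True)
f,s=wrist()
print(s['eef_pos'],s['ee_rot'],s['width'])
for o in seg(f,'long_block',.013):
    print(*o); print(units(s,o[1]/1e3,.021,o[3]))
h=cv2.cvtColor(f['pixels'],cv2.COLOR_RGB2HSV);m=cv2.inRange(h,(45,90,50),(75,255,255))
k,l,st,cc=cv2.connectedComponentsWithStats(m);i=1+np.argmax(st[1:,4]);print(cc[i],st[i],onz(f,*cc[i],.012))
E
```

```text
[0.4422 0.2767 0.1281] [ 3.1415 -0.0001 -0.7909] 0.034840652020753746
0.83 [443.8 271.5] [12.4 42.1] -0.818 [327. 231.  24.  54.] [325.5 229.9]
(array([0.19, 0.1 , 4.29]), np.float64(0.18))
[325.9599 231.3855] [318 205  16  53 524] [0.4433 0.2718 0.012 ]
```

Call:
play_rows:
  travel:
    - [0.1,0.05,0.8]
    - [0.1,0.05,0.9]
    - [0,0,0.9]
    - [0,0,0.8]
    - [0,0,0.6]
    - [0,0,0.29]
    - [0,0,0]
  twist: [0.15,0,0,0,0,0,0]

```text
t: 5.4
eef_pos: [0.4438, 0.2715, 0.0206]
ee_rot: [3.141, -0.0, -0.815]
force: [0.3, -1.1, -0.1]
width: 0.0352
gripper_force: 0.0
```

Call:
play_rows:
  travel:
    - [0,0,0]
    - [0,0,0]
    - [0,0,0]
    - [0,0,0]
    - [0,0,-0.5]
    - [0,0,-0.9]
    - [0,0,-1]
    - [0,0,-1]
  twist: [0,0,0,0,0,0,0,0]
  fingers: 0.05
  newtons: 15

```text
t: 6.4
eef_pos: [0.4439, 0.2714, 0.1074]
ee_rot: [-3.141, -0.0, -0.816]
force: [0.1, 0.9, -0.4]
width: 0.0109
gripper_force: 15.0
```

Run:
```python
from h import *
np.set_printoptions(precision=4,suppress=True)
f,s=wrist();t=imaging.grab_frame('top');cv2.imwrite('pics/w2.png',f['pixels'][...,::-1])
print(s['eef_pos'],s['ee_rot'],s['width'],s['gripper_force'])
for o in seg(f,'two_bay_tray',.011):print('w',*o)
for o in seg(t,'two_bay_tray',.011,'top'):print('t',*o)
h=cv2.cvtColor(t['pixels'],cv2.COLOR_RGB2GRAY)
# divider in top image: bright pixels inside tray silhouette hull
m=np.array(models.silhouettes('two_bay_tray','top')[0]['pixels']).astype(np.uint8)
hull=np.zeros_like(m);cv2.fillConvexPoly(hull,cv2.convexHull(cv2.findNonZero(m)),1);hull=cv2.erode(hull,np.ones((5,5)))
p=cv2.findNonZero(((h>100)&(hull>0)).astype(np.uint8)).reshape(-1,2);print('div',len(p),onz(t,*p.mean(0),.011),[onz(t,*p[i],.011) for i in (p[:,1].argmin(),p[:,1].argmax())])
```

```text
[0.4439 0.2714 0.1074] [-3.1413 -0.     -0.8158] 0.010859628724797264 15.000056773424149
w 0.65 [503.9 139.8] [ 82.7 113. ] 1.52 [407.  71. 227. 139.] [391.8  49. ]
t 0.58 [506.5 128.9] [ 86.  129.6] 1.536 [268. 240.  60.  41.] [266.2 240.2]
div 98 [0.5051 0.1164 0.011 ] [array([0.543 , 0.1151, 0.011 ]), array([0.4679, 0.1191, 0.011 ])]
```

Long block held. The tray's divider is at y≈0.116, so the large bay's middle is about (0.507, 0.153) with yaw -1.61.

Call:
play_rows:
  travel:
    - [0.86,0.23,0]
    - [0.86,0.23,0]
    - [0.86,0.23,0]
    - [0.86,0.23,0]
    - [0.86,0.24,0]
    - [0.86,0.24,0]
    - [0,0,0]
    - [0,0,0]
  twist: [0,0,0,0,0,0,0.88,0.88]

```text
t: 7.65
eef_pos: [0.5063, 0.1527, 0.1047]
ee_rot: [3.139, -0.0, -1.085]
force: [-0.4, -0.3, -0.3]
width: 0.0106
gripper_force: 15.0
```

Call:
play_rows:
  travel:
    - [0,0,0]
    - [0,0,0]
    - [0,0,0]
    - [0,0,0.3]
    - [0,0,0.4]
    - [0,0,0]
  twist: [0.88,0.88,0.89,0.89,0,0]

```text
t: 8.4
eef_pos: [0.5059, 0.1529, 0.0869]
ee_rot: [3.139, -0.002, -1.608]
force: [-0.2, 0.0, 0.6]
width: 0.0105
gripper_force: 15.0
```

Run:
```python
from h import *
np.set_printoptions(precision=4,suppress=True)
f,s=wrist();cv2.imwrite('pics/w3.png',f['pixels'][...,::-1])
print(s['eef_pos'],s['ee_rot'],s['width'],s['gripper_force'])
for o in seg(f,'two_bay_tray',.011):print('w',*o)
print(units(s,(.507,.1535),.0255,-1.61))
```

```text
[0.5059 0.1529 0.0869] [ 3.1392 -0.0018 -1.6082] 0.010507643859445387 15.000061690807343
w 0.81 [503.5 116.4] [ 82.7 102.3] 1.532 [323. 193. 144. 172.] [321.9 187.2]
(array([-0.03, -0.05,  2.45]), np.float64(0.01))
```

View pics/w3.png

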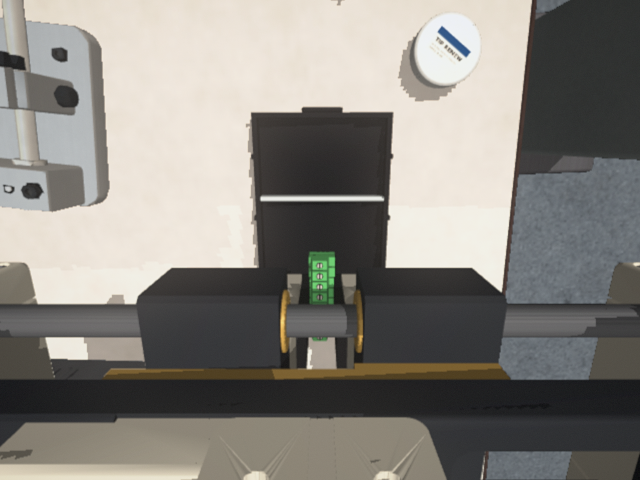

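The block hangs centred over the large bay, with the divider at row 198 ahead of it. Lowering and releasing.

Call:
play_rows:
  travel:
    - [0,-0.02,0.4]
    - [0,-0.02,0.6]
    - [0,0,0.6]
    - [0,0,0.5]
    - [0,0,0.25]
    - [0,0,0.1]
    - [0,0,0]
  twist: [0,0,0,0,0,0,0]

```text
t: 9.38
eef_pos: [0.5079, 0.1536, 0.0271]
ee_rot: [-3.141, 0.0, -1.611]
force: [-0.5, 0.3, -0.4]
width: 0.0109
gripper_force: 15.0
```

Call:
play_rows:
  travel:
    - [0,0,0]
    - [0,0,0]
    - [0,0,-0.3]
    - [0,0,-0.8]
    - [0,0,-1]
    - [0,0,-1]
    - [0,0,-1]
    - [0,0,0]
  twist: [0,0,0,0,0,0,0,0]
  fingers: 0.28

```text
t: 10.38
eef_pos: [0.509, 0.1543, 0.1323]
ee_rot: [-3.138, 0.003, -1.61]
force: [0.4, 0.7, -0.1]
width: 0.0245
gripper_force: 0.0
```

Run:
```python
from h import *
np.set_printoptions(precision=4,suppress=True)
f,s=wrist()
print(s['eef_pos'],s['ee_rot'],s['width'],s['gripper_force'])
for o in seg(f,'long_block',.016):print('w',*o)
for o in seg(f,'two_bay_tray',.011):print('w',*o)
t=imaging.grab_frame('top')
for o in seg(t,'short_block',.013,'top'):print('t',*o)
for o in seg(t,'finned_heatsink',.026,'top'):print('t',*o)
print(units(s,(.54,-.245),.14,-.2))
```

```text
[0.509  0.1543 0.1323] [-3.1377  0.0028 -1.6104] 0.024477197866253787 0.0
w 0.56 [507.8 154.1] [12.1 40.9] 1.538 [324. 235.  22.  55.] [323.5 235.5]
w 0.82 [504. 130.] [ 83.4 129.6] 1.527 [329. 199. 120. 179.] [326.8 192.1]
t 0.49 [ 541.2 -241.1] [12.2 29.5] -0.21 [433. 228.   7.  13.] [432.  227.2]
t 0.9 [ 435.7 -197.4] [51.7 59.5] 0.237 [412. 275.  27.  29.] [413.7 272.9]
(array([15.91, -1.87, -0.35]), np.float64(-9.4))
```

Call:
play_rows:
  travel:
    - [0.99,-0.12,0]
    - [0.99,-0.12,0]
    - [0.99,-0.12,0]
    - [0.99,-0.12,0]
    - [0.99,-0.12,0]
    - [0.99,-0.12,0]
    - [0.99,-0.12,0]
    - [0.99,-0.12,0]
  twist: [0,0,0,0,0,0,0,0]

```text
t: 11.68
eef_pos: [0.5236, -0.0462, 0.129]
ee_rot: [3.14, -0.0, -1.611]
force: [-0.4, -0.3, 0.6]
width: 0.0245
gripper_force: 0.0
```

Call:
play_rows:
  travel:
    - [0.99,-0.12,0]
    - [0.99,-0.12,0]
    - [0.99,-0.12,0]
    - [0.99,-0.12,0]
    - [0.99,-0.12,0]
    - [0.99,-0.12,0]
    - [0.99,-0.12,0]
    - [0.9,-0.1,0]
  twist: [0,0,0,0,0,0,0,0]

```text
t: 12.68
eef_pos: [0.5392, -0.2427, 0.1287]
ee_rot: [3.14, 0.0, -1.611]
force: [0.3, -0.7, -0.6]
width: 0.0248
gripper_force: 0.0
```

Call:
play_rows:
  travel:
    - [0,0,0]
    - [0,0,0]
    - [0,0,0]
    - [0,0,0]
    - [0,0,0]
    - [0,0,0]
    - [0,0,0]
    - [0,0,0]
  twist: [-0.9,-1,-1,-1,-1,-1,-1,-1]
  fingers: 0.4

```text
t: 13.68
eef_pos: [0.5392, -0.2418, 0.1288]
ee_rot: [3.141, 0.001, -0.421]
force: [-0.9, -0.2, 0.5]
width: 0.0351
gripper_force: 0.0
```

Call:
play_rows:
  travel:
    - [0,0,0]
    - [0,0,0]
    - [0,0,0]
  twist: [-1,-0.5,0]

```text
t: 14.05
eef_pos: [0.5392, -0.2418, 0.1289]
ee_rot: [3.141, 0.001, -0.201]
force: [-0.2, 0.5, -0.9]
width: 0.0349
gripper_force: 0.0
```

Run:
```python
from h import *
np.set_printoptions(precision=4,suppress=True)
f,s=wrist();cv2.imwrite('pics/w4.png',f['pixels'][...,::-1])
print(s['eef_pos'],s['ee_rot'],s['width'],s['gripper_force'])
for o in seg(f,'short_block',.013):print('w',*o,units(s,o[1]/1e3,.021,o[3]))
for o in seg(f,'finned_heatsink',.026):print('w',*o)
h=cv2.cvtColor(f['pixels'],cv2.COLOR_RGB2HSV);m=cv2.inRange(h,(45,90,50),(75,255,255))
k,l,st,cc=cv2.connectedComponentsWithStats(m)
for i in range(1,k):
  if st[i,4]>100:print(cc[i],st[i],onz(f,*cc[i],.012))
```

```text
[ 0.5392 -0.2418  0.1289] [ 3.1415  0.0013 -0.2014] 0.0349035913920252 0.0
w 0.6 [ 543.8 -242.2] [11.3 31.4] -0.202 [322. 232.  20.  42.] [322.4 231.2] (array([ 0.19, -0.02,  4.31]), np.float64(0.0))
w 0.58 [ 454.7 -209.6] [26.5 46.3] 1.369 [305. 351.  57.  30.] [302.1 354.1]
[322.8203 231.8307] [315 213  15  39 384] [ 0.5435 -0.2423  0.012 ]
```

View pics/w4.png

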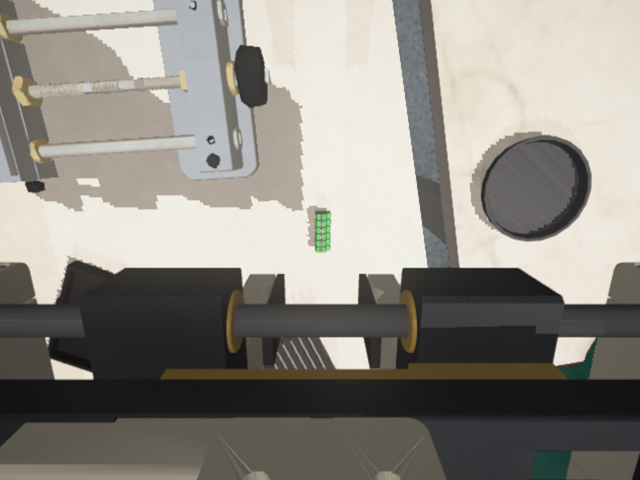

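The short block shows at (322,232), directly below and aligned, with the vice clear at upper left and the dish at (535,187). Descending.

Call:
play_rows:
  travel:
    - [0.1,0,0.8]
    - [0.09,-0.02,0.9]
    - [0,0,0.9]
    - [0,0,0.8]
    - [0,0,0.6]
    - [0,0,0.31]
    - [0,0,0]
  twist: [0,0,0,0,0,0,0]

```text
t: 15.08
eef_pos: [0.5441, -0.2423, 0.0215]
ee_rot: [3.141, 0.001, -0.201]
force: [-0.3, -0.1, 0.1]
width: 0.0352
gripper_force: 0.0
```

Call:
play_rows:
  travel:
    - [0,0,0]
    - [0,0,0]
    - [0,0,0]
    - [0,0,0]
    - [0,0,-0.5]
    - [0,0,-0.9]
    - [0,0,-1]
    - [0,0,-1]
  twist: [0,0,0,0,0,0,0,0]
  fingers: 0.05
  newtons: 15

```text
t: 16.08
eef_pos: [0.5442, -0.2423, 0.1084]
ee_rot: [3.142, -0.0, -0.201]
force: [0.0, -0.0, -0.3]
width: 0.011
gripper_force: 15.0
```

Run:
```python
from h import *
np.set_printoptions(precision=4,suppress=True)
f,s=wrist()
print(s['eef_pos'],s['ee_rot'],s['width'],s['gripper_force'])
for o in seg(f,'round_dish',.011):print('w',*o)
t=imaging.grab_frame('top')
for o in seg(t,'round_dish',.011,'top'):print('t',*o)
print(units(s,(.5035,.093),.108,-1.61))
```

```text
[ 0.5442 -0.2423  0.1084] [ 3.1416 -0.0004 -0.2007] 0.011036798920518117 14.999967366456985
w 0.81 [ 543.4 -400.1] [76.3 79. ] 0.633 [554. 200. 121. 116.] [553.5 199.8]
t 0.82 [ 540. -410.] [59.9 78.1] -0.382 [506. 228.  31.  34.] [506.5 228.7]
(array([ -4.27, -12.82,   0.01]), np.float64(9.4))
```

Short block held. Carrying it to the small bay at (0.5035, 0.092).

Call:
play_rows:
  travel:
    - [-0.33,-0.98,0]
    - [-0.33,-0.98,0]
    - [-0.33,-0.98,0]
    - [-0.33,-0.98,0]
    - [-0.33,-0.99,0]
    - [-0.33,-0.99,0]
    - [-0.33,-0.99,0]
    - [-0.33,-0.99,0]
  twist: [0,0,0,0,0,0,0,0]

```text
t: 17.27
eef_pos: [0.5181, -0.0354, 0.1061]
ee_rot: [3.141, 0.001, -0.201]
force: [1.3, -0.3, -0.4]
width: 0.0106
gripper_force: 15.0
```

Call:
play_rows:
  travel:
    - [-0.33,-0.99,0]
    - [-0.33,-0.99,0]
    - [-0.33,-0.99,0]
    - [-0.33,-0.99,0]
    - [-0.31,-0.99,0]
    - [0,0,0]
    - [0,0,0]
    - [0,0,0]
  twist: [0,0,0,0,0,0.9,1,1]

```text
t: 18.27
eef_pos: [0.503, 0.0932, 0.1061]
ee_rot: [3.14, 0.001, -0.641]
force: [0.6, 0.8, 0.1]
width: 0.0109
gripper_force: 15.0
```

Call:
play_rows:
  travel:
    - [0,0,0]
    - [0,0,0]
    - [0,0,0]
    - [0,0,0]
    - [0,0,0]
    - [0,0,0]
    - [0,0,0.3]
    - [0,0,0]
  twist: [1,1,1,1,1,1,0.5,0]

```text
t: 19.27
eef_pos: [0.5028, 0.0929, 0.0983]
ee_rot: [3.14, -0.001, -1.61]
force: [0.2, 0.3, 0.2]
width: 0.0109
gripper_force: 15.0
```

Run:
```python
from h import *
np.set_printoptions(precision=4,suppress=True)
f,s=wrist();cv2.imwrite('pics/w5.png',f['pixels'][...,::-1])
print(s['eef_pos'],s['ee_rot'],s['width'],s['gripper_force'])
for o in seg(f,'two_bay_tray',.011):print('w',*o)
print(units(s,(.5035,.092),.0265,-1.61))
```

```text
[0.5028 0.0929 0.0983] [ 3.1395 -0.0011 -1.6105] 0.010936161797560559 15.000565946102142
w 0.98 [502.4  87.8] [46.8 83.3] -0.041 [323. 288. 127. 166.] [320.7 245.6]
(array([ 0.03, -0.04,  2.87]), np.float64(-0.0))
```

View pics/w5.png

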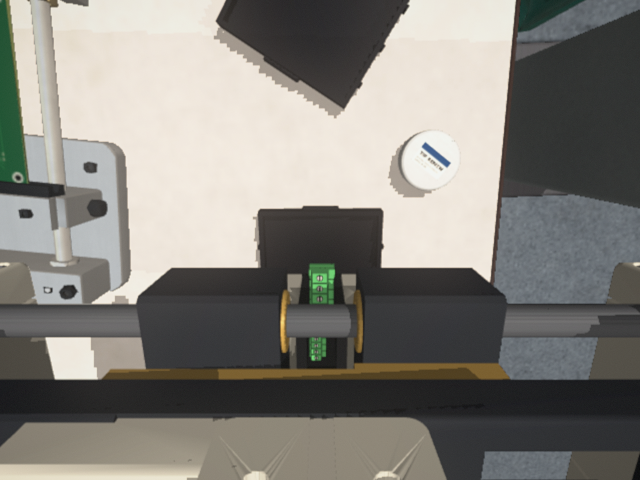

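The short block hangs in the middle of the small bay, whose front edge measures y≈0.065. Lowering.

Call:
play_rows:
  travel:
    - [0.02,-0.02,0.5]
    - [0.02,-0.02,0.7]
    - [0,0,0.7]
    - [0,0,0.5]
    - [0,0,0.3]
    - [0,0,0.15]
    - [0,0,0]
  twist: [0,0,0,0,0,0,0]

```text
t: 20.25
eef_pos: [0.5047, 0.0923, 0.0281]
ee_rot: [-3.142, -0.0, -1.611]
force: [-0.4, -1.2, 0.2]
width: 0.0109
gripper_force: 15.0
```

Call:
play_rows:
  travel:
    - [0,0,0]
    - [0,0,0]
    - [0,0,-0.3]
    - [0,0,-0.8]
    - [0,0,-1]
    - [0,0,-1]
    - [0,0,-1]
    - [0,0,0]
  twist: [0,0,0,0,0,0,0,0]
  fingers: 0.28

```text
t: 21.25
eef_pos: [0.5059, 0.0929, 0.1332]
ee_rot: [-3.137, 0.002, -1.61]
force: [-0.4, -0.0, 0.3]
width: 0.0245
gripper_force: 0.0
```

Run:
```python
from h import *
np.set_printoptions(precision=4,suppress=True)
f,s=wrist()
print(s['eef_pos'],s['ee_rot'],s['width'],s['gripper_force'])
for o in seg(f,'short_block',.016):print('s',*o)
for o in seg(f,'two_bay_tray',.011):print('w',*o)
for o in seg(f,'plain_tray',.011):print('p',*o)
t=imaging.grab_frame('top')
for o in seg(t,'plain_tray',.011,'top'):print('pt',*o)
print(units(s,(.437,-.199),.16,.2))
```

```text
[0.5059 0.0929 0.1332] [-3.1374  0.0024 -1.6104] 0.02446792566674675 0.0
w 0.92 [503.2 107. ] [83.  86.5] 1.533 [326. 275. 110. 158.] [324.9 251.3]
w 0.38 [432.4  38.7] [36.5 38.4] -0.039 [422. 158.  51.  51.] [420.6 156.8]
p 0.64 [499.3 -50.2] [81.2 91.2] -0.57 [326.  54. 178. 109.] [324.   40.7]
pt 0.64 [499.  -52.3] [85.4 91.6] -0.613 [348. 243.  51.  52.] [347.5 244.3]
(array([11.77,  2.29, -1.11]), np.float64(8.87))
```

Call:
play_rows:
  travel:
    - [0.98,0.19,-0.1]
    - [0.98,0.19,-0.1]
    - [0.98,0.19,-0.1]
    - [0.98,0.19,-0.1]
    - [0.98,0.19,-0.1]
    - [0.98,0.19,-0.1]
    - [0.98,0.19,-0.1]
    - [0.98,0.19,-0.1]
  twist: [0,0,0,0,0,0,0,0]

```text
t: 22.55
eef_pos: [0.4582, -0.1029, 0.1501]
ee_rot: [3.14, -0.0, -1.611]
force: [0.7, -0.5, 0.2]
width: 0.0243
gripper_force: 0.0
```

Call:
play_rows:
  travel:
    - [0.98,0.19,-0.1]
    - [0.98,0.19,-0.1]
    - [0.98,0.19,-0.1]
    - [0.98,0.19,0]
    - [0,0,0]
    - [0,0,0]
    - [0,0,0]
    - [0,0,0]
  twist: [0,0,0,0,-0.9,-1,-1,-1]
  fingers: 0.78

```text
t: 23.55
eef_pos: [0.4356, -0.1992, 0.1575]
ee_rot: [3.141, 0.001, -1.021]
force: [0.3, -0.7, 0.0]
width: 0.0685
gripper_force: 0.0
```

Call:
play_rows:
  travel:
    - [0,0,0]
    - [0,0,0]
    - [0,0,0]
    - [0,0,0]
    - [0,0,0]
    - [0,0,0]
    - [0,0,0]
    - [0,0,0]
  twist: [-1,-1,-1,-1,-1,-1,-1,-1]

```text
t: 24.55
eef_pos: [0.4356, -0.1992, 0.1574]
ee_rot: [-3.141, 0.001, 0.179]
force: [0.5, -0.3, -0.6]
width: 0.0684
gripper_force: 0.0
```

Call:
play_rows:
  travel:
    - [0,0,0]
    - [0,0,0]
  twist: [-0.17,0]

```text
t: 24.8
eef_pos: [0.4357, -0.1992, 0.1578]
ee_rot: [-3.141, 0.001, 0.197]
force: [-0.7, 0.2, -0.8]
width: 0.0683
gripper_force: 0.0
```

Run:
```python
from h import *
np.set_printoptions(precision=4,suppress=True)
f,s=wrist();cv2.imwrite('pics/w6.png',f['pixels'][...,::-1])
print(s['eef_pos'],s['ee_rot'],s['width'])
for o in seg(f,'finned_heatsink',.026):print('h',*o,units(s,o[1]/1e3,.031,o[3]))
t=imaging.grab_frame('top')
for o in seg(t,'finned_heatsink',.026,'top'):print('t',*o)
for n in ('long_block','short_block'):
  for o in seg(t,n,.016,'top'):print(n,*o)
for n in ('tape_roll','flat_tin'):
  for o in seg(f,n,.012):print(n,*o)
```

```text
[ 0.4357 -0.1992  0.1578] [-3.1414  0.0007  0.1971] 0.06832596920929729
h 0.64 [ 437.9 -197.6] [49.5 61.4] 0.231 [322. 229.  61.  78.] [321.4 226.5] (array([ 0.1 , -0.04,  5.07]), np.float64(-0.23))
t 0.67 [ 415.5 -203.6] [19.2 50.9] -1.358 [418. 285.  24.  15.] [418.2 282.2]
long_block 0.42 [508.2 153.4] [11.3 40.2] -1.555 [254. 238.  17.   4.] [254.8 238.6]
tape_roll 0.7 [ 449.6 -302.6] [65.2 67.8] 1.029 [450. 238.  83.  77.] [449.1 235.4]
flat_tin 0.89 [432.4  34.1] [36.3 46.3] -1.374 [ 35. 177.  61.  48.] [ 34.6 176.3]
```

View pics/w6.png

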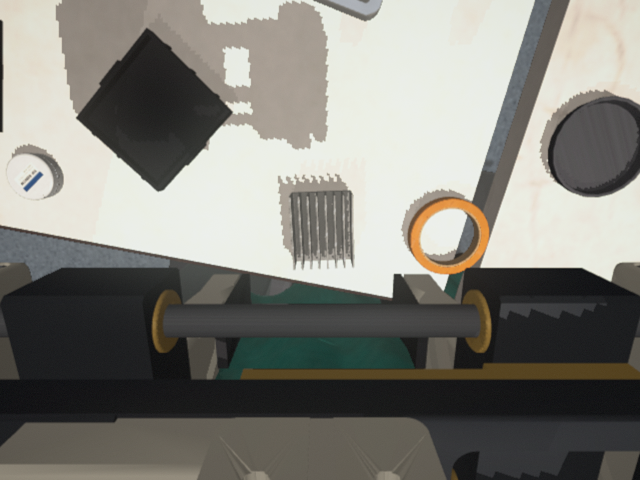

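The heatsink is at (322,229) with its fins along tool x, about 50×61 mm. The tape is clear of the fingers. Grasping high, so the tips clear the tray walls later.

Call:
play_rows:
  travel:
    - [0.05,-0.04,0.7]
    - [0.05,0,0.9]
    - [0,0,1]
    - [0,0,0.9]
    - [0,0,0.8]
    - [0,0,0.5]
    - [0,0,0.27]
    - [0,0,0]
  twist: [-0.12,0,0,0,0,0,0,0]

```text
t: 26.2
eef_pos: [0.4381, -0.1977, 0.0312]
ee_rot: [-3.142, 0.0, 0.218]
force: [-0.2, -1.2, 0.2]
width: 0.0683
gripper_force: 0.0
```

Call:
play_rows:
  travel:
    - [0,0,0]
    - [0,0,0]
    - [0,0,0]
    - [0,0,0]
    - [0,0,-0.4]
    - [0,0,-0.8]
    - [0,0,-1]
    - [0,0,-1]
  twist: [0,0,0,0,0,0,0,0]
  fingers: 0.45
  newtons: 30

```text
t: 27.2
eef_pos: [0.4378, -0.1977, 0.1124]
ee_rot: [-3.141, 0.0, 0.218]
force: [1.0, 0.6, -0.8]
width: 0.0495
gripper_force: 30.0
```

Run:
```python
from h import *
np.set_printoptions(precision=4,suppress=True)
f,s=wrist()
print(s['eef_pos'],s['ee_rot'],s['width'],s['gripper_force'])
for o in seg(f,'plain_tray',.011):print('p',*o)
print(units(s,(.4995,-.0525),.11,-.59))
```

```text
[ 0.4378 -0.1977  0.1124] [-3.1414  0.0003  0.2176] 0.04953680816979177 29.958557188510895
p 0.71 [498.6 -55.1] [85.5 90.5] -0.593 [126. 102. 186. 191.] [126.3 104.7]
(array([ 3.66, -5.14,  0.1 ]), np.float64(5.38))
```

Call:
play_rows:
  travel:
    - [0.61,-0.86,0]
    - [0.61,-0.86,0]
    - [0.61,-0.86,0]
    - [0.61,-0.86,0]
    - [0.61,-0.85,0]
    - [0.61,-0.85,0]
    - [0,0,0]
    - [0,0,0]
  twist: [0,0,0,0,0,0,0.7,0.95]

```text
t: 28.3
eef_pos: [0.4992, -0.0521, 0.1107]
ee_rot: [3.141, 0.001, -0.033]
force: [0.2, 0.5, -1.1]
width: 0.0502
gripper_force: 30.0
```

Call:
play_rows:
  travel:
    - [0,0,0]
    - [0,0,0]
    - [0,0,0]
    - [0,0,0]
    - [0,0,0]
    - [0,0,0]
  twist: [0.95,0.95,0.95,0.88,0,0]

```text
t: 29.05
eef_pos: [0.4994, -0.0525, 0.1111]
ee_rot: [3.141, 0.0, -0.586]
force: [-0.1, -0.1, -1.0]
width: 0.05
gripper_force: 30.0
```

Run:
```python
from h import *
np.set_printoptions(precision=4,suppress=True)
f,s=wrist();cv2.imwrite('pics/w7.png',f['pixels'][...,::-1])
print(s['eef_pos'],s['ee_rot'],s['width'],s['gripper_force'])
for o in seg(f,'plain_tray',.011):print('p',*o)
print(units(s,(.4995,-.0525),.0355,-.59))
```

```text
[ 0.4994 -0.0525  0.1111] [ 3.1413  0.0004 -0.5865] 0.04997119044177692 29.958580434322357
p 0.95 [513.1 -64.3] [56.2 85.2] 0.926 [327. 217. 126.  79.] [325.8 207.1]
(array([ 0.  , -0.  ,  3.02]), np.float64(0.02))
```

View pics/w7.png

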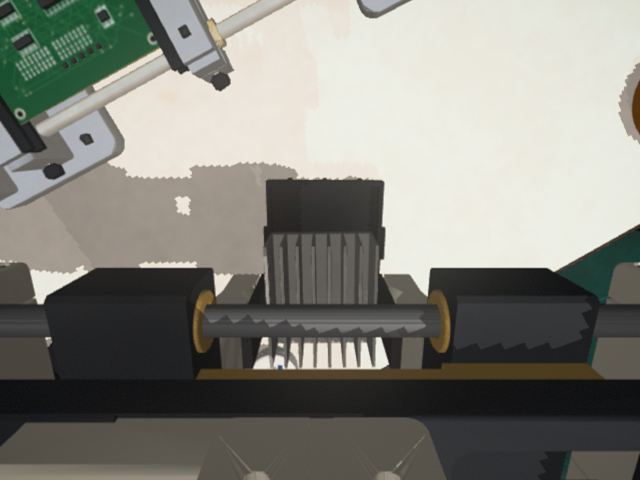

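The heatsink is square with the tray and centred over it, fins up. Lowering and releasing.

Call:
play_rows:
  travel:
    - [0,0,0.5]
    - [0,0,0.7]
    - [0,0,0.7]
    - [0,0,0.6]
    - [0,0,0.35]
    - [0,0,0.18]
    - [0,0,0]
    - [0,0,0]
  twist: [0,0,0,0,0,0,0,0]

```text
t: 30.15
eef_pos: [0.5, -0.0524, 0.0358]
ee_rot: [-3.141, -0.0, -0.589]
force: [-0.9, -0.0, -0.6]
width: 0.0499
gripper_force: 30.0
```

Call:
play_rows:
  travel:
    - [0,0,0]
    - [0,0,0]
    - [0,0,0]
    - [0,0,-0.4]
    - [0,0,-0.8]
    - [0,0,-1]
    - [0,0,-1]
    - [0,0,-1]
  twist: [0,0,0,0,0,0,0,0]
  fingers: 0.72

```text
t: 31.15
eef_pos: [0.4997, -0.0525, 0.1422]
ee_rot: [-3.141, -0.001, -0.589]
force: [-0.1, 1.0, -0.4]
width: 0.0632
gripper_force: 0.0
```

Run:
```python
from h import *
np.set_printoptions(precision=4,suppress=True)
f,s=wrist()
print(s['eef_pos'],s['ee_rot'],s['width'],s['gripper_force'])
for o in seg(f,'finned_heatsink',.029):print('h',*o)
for o in seg(f,'plain_tray',.011):print('p',*o)
print(units(s,(.456,.391),.15,0))
```

```text
[ 0.4997 -0.0525  0.1422] [-3.1411 -0.0005 -0.5892] 0.06319026650230124 0.0
h 0.68 [499.1 -50.6] [49.6 62.9] -0.583 [320. 237.  67.  82.] [321.5 236. ]
p 0.63 [498.7 -53.2] [86.5 90. ] -0.589 [323. 232. 112. 108.] [326.3 225.7]
(array([-11.31, -13.78,  -0.31]), np.float64(-3.93))
```

Heatsink is in the plain tray, 2 mm off the middle. Now to the jar.

Call:
play_rows:
  travel:
    - [-0.8,-0.98,0]
    - [-0.8,-0.98,0]
    - [-0.81,-0.98,0]
    - [-0.81,-0.98,0]
    - [-0.81,-0.98,0]
    - [-0.81,-0.98,0]
    - [-0.81,-0.98,0]
    - [-0.81,-0.98,0]
  twist: [0,0,0,0,0,0,0,0]
  fingers: 0.85

```text
t: 32.3
eef_pos: [0.4738, 0.201, 0.1401]
ee_rot: [3.141, 0.0, -0.589]
force: [-0.2, -0.2, -0.7]
width: 0.0742
gripper_force: 0.0
```

Call:
play_rows:
  travel:
    - [-0.81,-0.99,0]
    - [-0.81,-0.99,0]
    - [-0.81,-0.99,0]
    - [-0.81,-0.99,0]
    - [-0.81,-0.99,0]
    - [-0.81,-0.99,0]
    - [0,0,0]
    - [0,0,0]
  twist: [0,0,0,0,0,0,-0.9,-1]

```text
t: 33.3
eef_pos: [0.4555, 0.3919, 0.1399]
ee_rot: [3.14, 0.0, -0.299]
force: [0.5, -0.5, -0.7]
width: 0.0747
gripper_force: 0.0
```

Call:
play_rows:
  travel:
    - [0,0,0]
    - [0,0,0]
    - [0,0,0]
    - [0,0,0]
  twist: [-1,-1,0,0]

```text
t: 33.8
eef_pos: [0.4558, 0.3913, 0.1403]
ee_rot: [3.141, 0.0, -0.008]
force: [-0.3, 0.9, -0.2]
width: 0.0747
gripper_force: 0.0
```

Run:
```python
from h import *
np.set_printoptions(precision=4,suppress=True)
f,s=wrist();cv2.imwrite('pics/w8.png',f['pixels'][...,::-1])
print(s['eef_pos'],s['ee_rot'],s['width'],s['gripper_force'])
for o in seg(f,'black_jar',.037):print('j',*o,units(s,o[1]/1e3,.031,0))
```

```text
[0.4558 0.3913 0.1403] [ 3.1412  0.0003 -0.0075] 0.07468544639896121 0.0
j 0.72 [458.8 389.5] [47.  51.5] -0.008 [325. 238.  66.  68.] [325.6 238.5] (array([0.12, 0.07, 4.37]), np.float64(-0.05))
```

View pics/w8.png

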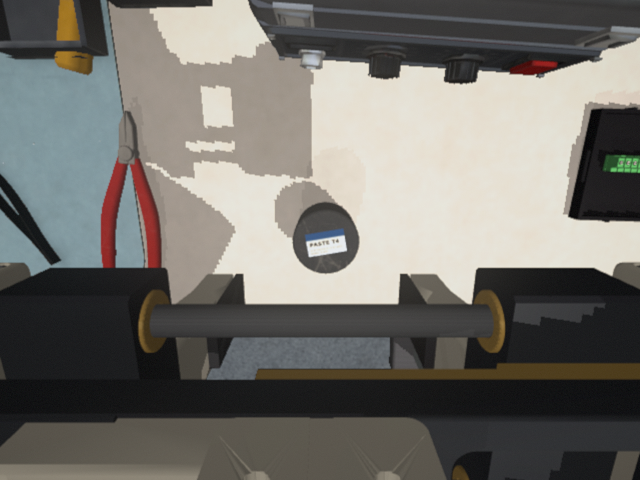

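The jar is at (325,238) and well centred, with the station's front clear. Descending and gripping.

Call:
play_rows:
  travel:
    - [0.04,0.07,0.7]
    - [0,0,0.8]
    - [0,0,0.8]
    - [0,0,0.8]
    - [0,0,0.7]
    - [0,0,0.35]
    - [0,0,0.18]
    - [0,0,0]
  twist: [0,0,0,0,0,0,0,0]

```text
t: 34.9
eef_pos: [0.457, 0.3896, 0.0324]
ee_rot: [-3.142, -0.0, -0.004]
force: [-0.3, 0.1, 0.9]
width: 0.0747
gripper_force: 0.0
```

Call:
play_rows:
  travel:
    - [0,0,0]
    - [0,0,0]
    - [0,0,0]
    - [0,0,0]
    - [0,0,-0.4]
    - [0,0,-0.8]
    - [0,0,-1]
    - [0,0,-1]
  twist: [0,0,0,0,0,0,0,0]
  fingers: 0.43
  newtons: 25

```text
t: 35.9
eef_pos: [0.4569, 0.3894, 0.1136]
ee_rot: [-3.141, -0.0, -0.004]
force: [0.6, 0.8, 0.0]
width: 0.0467
gripper_force: 25.0
```

Run:
```python
from h import *
np.set_printoptions(precision=4,suppress=True)
s=arm.get_state();print(s['eef_pos'],s['ee_rot'],s['width'],s['gripper_force'],s['q'])
print(units(s,(.543,-.401),.15,0))
```

```text
[0.4569 0.3894 0.1136] [-3.1414 -0.0001 -0.0042] 0.046662724433303236 24.99991199303622 [ 1.0311  0.3525 -0.3254  0.     -0.8927  0.5355]
(array([ 3.58, 31.6 , -1.46]), np.float64(-0.03))
```

Call:
play_rows:
  travel:
    - [0.11,0.98,-0.18]
    - [0.11,0.98,-0.18]
    - [0.11,0.98,-0.18]
    - [0.11,0.98,-0.18]
    - [0.11,0.98,-0.18]
    - [0.11,0.98,-0.18]
    - [0.11,0.98,-0.18]
    - [0.11,0.98,-0.18]
  twist: [0,0,0,0,0,0,0,0]

```text
t: 36.9
eef_pos: [0.4781, 0.1917, 0.1486]
ee_rot: [3.142, 0.0, -0.004]
force: [-0.1, 0.0, -1.3]
width: 0.0466
gripper_force: 25.0
```

Call:
play_rows:
  travel:
    - [0.11,0.99,0]
    - [0.11,0.99,0]
    - [0.11,0.99,0]
    - [0.11,0.99,0]
    - [0.11,0.99,0]
    - [0.11,0.99,0]
    - [0.11,0.99,0]
    - [0.11,0.99,0]
  twist: [0,0,0,0,0,0,0,0]

```text
t: 37.9
eef_pos: [0.499, -0.0064, 0.1485]
ee_rot: [-3.142, -0.0, -0.004]
force: [-0.2, 0.1, -0.4]
width: 0.0462
gripper_force: 25.0
```

Call:
play_rows:
  travel:
    - [0.11,0.99,0]
    - [0.11,0.99,0]
    - [0.11,0.99,0]
    - [0.11,0.99,0]
    - [0.11,0.99,0]
    - [0.11,0.99,0]
    - [0.11,0.99,0]
    - [0.11,0.99,0]
  twist: [0,0,0,0,0,0,0,0]

```text
t: 38.9
eef_pos: [0.5198, -0.2044, 0.1484]
ee_rot: [-3.142, 0.0, -0.004]
force: [0.9, 0.1, 0.2]
width: 0.0465
gripper_force: 25.0
```

Call:
play_rows:
  travel:
    - [0.11,0.99,0]
    - [0.11,0.99,0]
    - [0.11,0.99,0]
    - [0.11,0.99,0]
    - [0.11,0.99,0]
    - [0.11,0.99,0]
    - [0.11,0.99,0]
    - [0.11,0.5,0]
  twist: [0,0,0,0,0,0,0,0]

```text
t: 39.9
eef_pos: [0.5407, -0.3903, 0.1481]
ee_rot: [-3.141, 0.0, -0.006]
force: [-0.2, 0.1, -0.5]
width: 0.0463
gripper_force: 25.0
```

Run:
```python
from h import *
np.set_printoptions(precision=4,suppress=True)
f,s=wrist();cv2.imwrite('pics/w9.png',f['pixels'][...,::-1])
print(s['eef_pos'],s['ee_rot'],s['width'],s['gripper_force'])
for o in seg(f,'round_dish',.011):print('d',*o)
print(units(s,(.543,-.401),.037,0))
```

```text
[ 0.5407 -0.3903  0.1481] [-3.1414  0.0005 -0.0056] 0.046288474540073135 25.00002098584332
d 0.88 [ 549.3 -403.4] [61.2 76.4] 1.298 [338. 224.  96.  84.] [339.9 218.8]
(array([0.1 , 0.43, 4.44]), np.float64(-0.04))
```

View pics/w9.png

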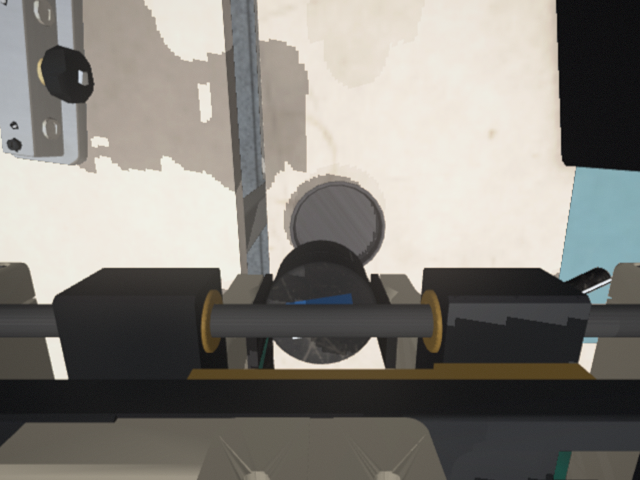

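The dish is visible at about (338,224) beyond the held jar, which agrees with (0.544, -0.402). Moving over and lowering.

Call:
play_rows:
  travel:
    - [0.07,0.24,0.5]
    - [0.06,0.23,0.8]
    - [0,0,0.8]
    - [0,0,0.8]
    - [0,0,0.7]
    - [0,0,0.5]
    - [0,0,0.25]
    - [0,0,0.1]
  twist: [0,0,0,0,0,0,0,0]

```text
t: 41.0
eef_pos: [0.5449, -0.4005, 0.0369]
ee_rot: [3.142, 0.0, -0.004]
force: [0.2, -0.4, 0.2]
width: 0.0464
gripper_force: 25.0
```

Call:
play_rows:
  travel:
    - [0,0,0]
    - [0,0,0]
  twist: [0,0]

```text
t: 41.25
eef_pos: [0.5451, -0.4006, 0.0377]
ee_rot: [3.141, -0.001, -0.004]
force: [0.3, -0.3, -0.5]
width: 0.0462
gripper_force: 25.0
```

Call:
play_rows:
  travel:
    - [0,0,0.08]
    - [0,0,0]
  twist: [0,0]

```text
t: 41.5
eef_pos: [0.5452, -0.4006, 0.0356]
ee_rot: [3.141, -0.001, -0.004]
force: [0.1, 1.0, 2.5]
width: 0.0461
gripper_force: 25.0
```

Call:
play_rows:
  travel:
    - [0,0,0]
    - [0,0,0]
    - [0,0,0]
    - [0,0,-0.4]
    - [0,0,-0.8]
    - [0,0,-1]
    - [0,0,-1]
    - [0,0,-1]
  twist: [0,0,0,0,0,0,0,0]
  fingers: 0.75

```text
t: 42.5
eef_pos: [0.5448, -0.4005, 0.1417]
ee_rot: [3.141, -0.001, -0.004]
force: [0.1, 0.3, 1.2]
width: 0.0657
gripper_force: 0.0
```

Run:
```python
from h import *
np.set_printoptions(precision=4,suppress=True)
f,s=wrist();cv2.imwrite('pics/w10.png',f['pixels'][...,::-1])
print(s['eef_pos'],s['ee_rot'],s['width'],s['gripper_force'])
for o in seg(f,'round_dish',.011):print('d',*o)
for o in seg(f,'black_jar',.040):print('j',*o)
t=imaging.grab_frame('top')['pixels'];a=t[200:300,200:360];b=t[200:300,400:560]
cv2.imwrite('pics/fin.png',cv2.resize(np.vstack([np.hstack([a,b]),cv2.resize(f['pixels'],(320,240))]),(565,600),interpolation=cv2.INTER_CUBIC)[...,::-1])
```

```text
[ 0.5448 -0.4005  0.1417] [ 3.1413 -0.0006 -0.0042] 0.06573753661195826 0.0
d 0.59 [ 542.2 -401.6] [76.1 76.6] 1.425 [325. 234.  97.  98.] [328.3 228.8]
j 0.7 [ 547.4 -399.9] [46.2 51.4] -0.337 [320. 239.  64.  72.] [321.4 240.1]
```

View pics/fin.png

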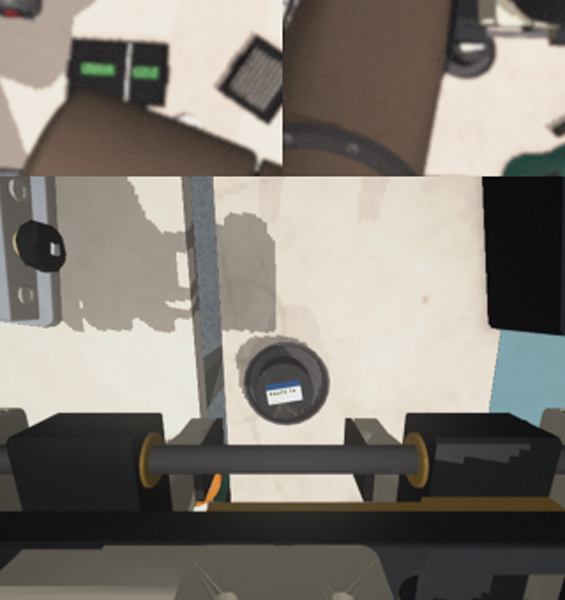

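Both blocks lie in their bays, the heatsink is in the plain tray, and the jar stands in the dish about 3 mm off centre. The gripper is clear, so I'll hand in.

```bash
python3 -c "
from station import arm
print(arm.job_done())"
```

```text
the job is handed in; nothing more can be done
None
```

I handed the job in at about 42 s of the 120 s limit: in the last pictures both blocks, the heatsink and the jar are in their places and released. The tape and tin were never touched, and the judge returned no verdict.

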